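Check a microscope stand with a square

TASK

The head has been taken off this stereo microscope stand for service, and we want to see whether its grey mounting block stands square to the cream base. Pull the engineer's square straight up out of its slot holder, keep it upright, and gently press it into the corner between base and block, at about the middle of the block's face, until the underside of its blue stock sits flush on the base and the back of its steel blade lies flush on the block. Finish while still gripping it and pushing it with a few newtons against the block and down on the base (do not let go), and leave the jar, the eyepiece, the dish and the screwdriver alone.

Things in the scene. Friction and masses are not known exactly. Their poses are not given: they have to be found in the camera images.
- square: Loose engineer's square, an upright L, about 0.25 kg. Origin: heel (outer corner, mid-thickness); z up the blade, x along the stock. Steel blade x 0 to 30, y -5 to 5, z 0 to 140 mm; blue stock x 0 to 90, y -10 to 10, z 0 to 24 mm. Faces to seat: back (plane x = 0) and underside (plane z = 0). Starts upright in the holder, underside 5 mm above the table.
- square_grip (a point): Point in the middle of the square's blade, 18 mm below its top: square frame (15, 0, 122) mm. The blade is 10 mm thick here along the square's y and 30 mm wide along its x. Axes as square.
- square_back (a point): Point on the back of the square's blade, 70 mm above the heel: square frame (0, 0, 70) mm. Axes as square.
- square_toe (a point): Point on the underside of the stock near its free end: square frame (88, 0, 0) mm. Axes as square.
- holder: Grey plastic slot holder, fixed: a trough 108 x 36 mm outside, 36 mm high, walls and floor 5 mm, open at the top (inside 98 x 26, 31 mm deep), on a 130 x 70 x 5 mm foot. Origin: centre of its underside; x along the slot, z up. The square's stock lies in the slot, x the same way, its blade standing near the -x end.
- stand: Microscope stand without its head, fixed: cream base 240 (x) x 180 (y) mm, top 40 mm above the table, grey mounting block on its -x end. Origin: centre of its underside; z up; x points from the block along the base. Two spring clips lie on the base at y = +-60 to +-75, x -5 to 70 mm, tops 48 mm above the table; the green stage disc is flush.
- deck: The cream base of the stand as a part (the horizontal face to touch, 40 mm above the table). Same origin and axes as stand.
- mount: The grey mounting block, part of the stand: stand frame x -110 to -60, y -45 to 45 mm, from 40 to 120 mm above the table (80 mm above the base). The face to touch is its upright +x face, 90 mm wide. A black knob sticks 12 mm out of its +y side. Same origin and axes as stand.
- corner (a point): Middle of the inside corner between the base's top and the block's face: stand frame (-60, 0, 40) mm. Axes as stand: x away from the block, z up, y along the corner. With the square seated its origin and axes coincide with these (it may sit up to 25 mm to either side along y).
- jar: Bystander, loose: specimen jar, 56 mm across, 75 mm high. Origin: centre of its underside.
- eyepiece: Bystander, loose: black eyepiece standing up, 42 mm across, 70 mm high. Origin: centre of its underside.
- dish: Bystander, loose: open glass dish, 90 mm across, 16 mm high. Origin: centre of its underside.
- driver: Bystander, loose: red-handled screwdriver lying on the table along its x, 170 mm long. Origin: under its middle.
Things that resemble listed ones, but are neither listed nor needed, are in the scene too. Of the things like the square, leave any that is green; of the rest the smaller one is meant.

How it is judged:
By the outcome, as a careful person would: the job done as asked, in the order asked, and still so for the second after the job is handed in, while the arm keeps its last pose, push and grip.
It also fails if it takes over 48 s, if anything falls off the work surface, if the arm or the gripper's body presses on something with over 40 N, if the wrist force passes 120 N, or if a joint passes its speed limit or range.

ROBOT

A 6-joint arm with a two-finger parallel gripper is mounted at the origin on the work surface. World frame = base frame: x ahead of the robot, y to its left, z up, the work surface at z = 0. Lengths are in m, angles in rad, forces in N, time in s.
With the tool pointing down it reaches from about 0.35 to 0.975 m from the base axis. Payload 7.1 kg.
Tool frame: the origin (TCP) lies midway between the tips of the shut fingers; the grasp point (between the pads) lies 19 mm behind it; z points along the fingers, x is the direction in which the jaws open and shut, and the axes are right-handed (so a half turn about z gives the same grasp; the last joint's range is limited). The gripper opens to 88 mm and grips with 3 to 60 N. Pads are 20 mm wide; open, the fingers measure 115 mm over their backs; the gripper's body (75 mm by 178 mm) begins 61 mm behind the grasp point.
Start: joints at [-1.285, 0.423, 1.63, -0, 1.089, -0.019], TCP at [0.188, -0.596, 0.223] pointing down, gripper open.
Joint ranges: [-3, 3], [-0.9, 2.11], [0.09, 2.58], [-1.31, 4.45], [0.11, 2.69], [-2.54, 2.54]. Speed limits (rad/s): [2.39, 2.39, 3.01, 3.14, 3.14, 3.14].

INTERFACE

Orientations are given as a unit quaternion [w, x, y, z].
In Python, from station import move_pose, movel, movej, command_gripper, wait, inverse_kinematics, read_camera, camera_info, MotionError, job_done, get_time, get_joint_pos, get_qvel, get_effort, get_tcp_pos, get_ee_rot, get_ft_force, get_ft_torque, get_grip_width gives the robot as it stands. Calls block until the motion is done:
- move_pose(position, orientation): joint-space move of the TCP to a pose.
- movel(position, frame=None, v=0.15, until_force=None): straight line of the TCP; frame=None keeps the orientation; v is the mean speed in m/s. With until_force (N) it stops when the force on the tool has changed by that much, and returns True; else False.
- movej(angles): joint-space move.
- command_gripper(opening): opening from 0.0 (shut) to 1.0 (fully open); the grip force is fixed at half the most; returns when the fingers have stopped.
- wait(seconds).
- inverse_kinematics(position, orientation): joint angles nearest the present ones, or None.
- read_camera(name): name is "scene" or "top"; returns the picture (384x512x3 uint8, red, green, blue); there is no depth.
- camera_info(name): a dict with "intrinsics" (3x3 intrinsics, pixels), "dist" ([k1, k2, p1, p2, k3] as OpenCV has them; the pictures are not rectified), "T" (4x4, takes a point from camera to world coordinates). Camera axes: x right, y up, looking along -z (the intrinsics and any distortion apply to the point x, -y, -z); pixel columns grow to the right and rows downward; lengths in m; the calibration is good to about 2 mm. A picture is of the moment at which its call begins. camera_info takes no time and is no camera call.
A pose or a line that the arm cannot do raises MotionError and nothing moves.
- job_done(): hands the job in, once; it reports no verdict.
Readings, each from a call of its own:
- get_time(): time.
- get_joint_pos(): joint angles.
- get_qvel(): joint speeds.
- get_effort(): joint torques, N m.
- get_tcp_pos(): TCP position.
- get_ee_rot(): TCP orientation.
- get_ft_force(): force on the tool from outside, world axes, zero at the start.
- get_ft_torque(): the same for the moment, N m.
- get_grip_width(): opening from 0.0 (shut) to 1.0 (fully open).
Only numpy, scipy, OpenCV 4.12 (cv2) and the standard library are available. Lean on these libraries where they do the work, as an engineer would, in place of code of your own. Each camera call takes 0.05 s, during which the arm holds its last target.

## Working session

There is one attempt and no reset: what is moved stays moved. The work goes in short steps, each a Python script; the robot and the scene stay as the last script left them, time stands still between calls to the robot, and variables do not carry over. Pictures are saved under pics/ and viewed, and the job is handed in when it is done.

```bash
mkdir -p pics; ls; cat > h.py <<'E'
import numpy as np, cv2
from station import *
def snap(n,tag):
    im=read_camera(n); cv2.imwrite(f'pics/{tag}.png',im[:,:,::-1]); return im
E
python3 - <<'E'
from h import *
for n in('scene','top'):
    im=snap(n,n+'0'); i=camera_info(n); print(n,np.round(i['intrinsics'],1).tolist(),i['dist'],np.round(i['T'],3).tolist())
print(get_time(),get_ft_force(),get_ee_rot())
E
```

```text
pics
scene [[359.0, 0.0, 256.7], [0.0, 359.0, 192.7], [0.0, 0.0, 1.0]] [0.03493475 0.         0.         0.         0.        ] [[0.145, -0.793, 0.591, 1.028], [0.989, 0.119, -0.084, 0.023], [-0.004, 0.597, 0.802, 0.72], [0.0, 0.0, 0.0, 1.0]]
top [[378.0, 0.0, 263.9], [0.0, 378.0, 194.9], [0.0, 0.0, 1.0]] [-0.06559876  0.          0.          0.          0.        ] [[-0.0, 0.988, -0.156, 0.451], [-1.0, -0.002, -0.01, 0.098], [-0.01, 0.156, 0.988, 0.85], [0.0, 0.0, 0.0, 1.0]]
0.1 [-0.2588371  -0.60782004 -0.27080783] [-4.16515220e-04  8.06246848e-01 -5.91578869e-01 -5.37420836e-04]
```

View pics/scene0.png

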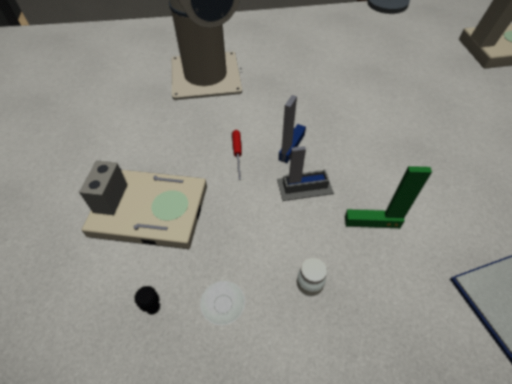

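View pics/top0.png

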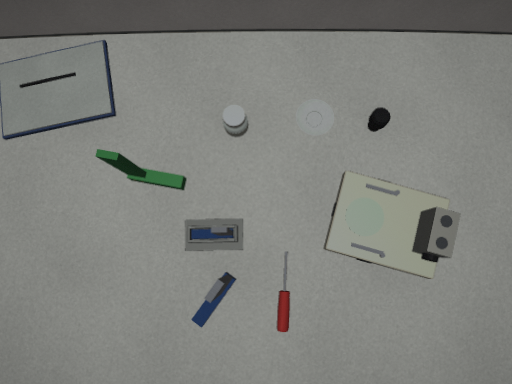

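The scene picture shows three squares. One stands in the holder at scene (300,172) / top (213,233). A larger blue one stands free at scene (293,130) / top (214,298). A green one is at scene (390,200) / top (140,170). The square in the holder fits: it isn't green, it's the smaller of the two blue ones, and it stands in a slot. I'll confirm this in an enlarged crop.

```bash
python3 - <<'E'
import cv2,numpy as np
s=cv2.imread('pics/scene0.png');t=cv2.imread('pics/top0.png')
f=lambda a,k:cv2.resize(a,None,fx=k,fy=k,interpolation=cv2.INTER_CUBIC)
a=f(s[90:205,265:345],5);b=f(t[205:335,175:255],4.42)
H=575
cv2.imwrite('pics/crop0.png',np.clip(1.6*np.hstack([a[:H,:400],b[:H-1].repeat(1,0)[:H,:390] if b.shape[0]>=H else cv2.copyMakeBorder(b,0,H-b.shape[0],0,0,0)[:,:390]]),0,255).astype(np.uint8))
cv2.imwrite('pics/crop1.png',np.clip(1.4*f(t[160:290,320:470],5),0,255).astype(np.uint8)[:600])
E
```

```text
Traceback (most recent call last):
ValueError: all the input array dimensions except for the concatenation axis must match exactly, but along dimension 0, the array at index 0 has size 575 and the array at index 1 has size 574
```

```bash
python3 - <<'E'
import cv2,numpy as np
s=cv2.imread('pics/scene0.png');t=cv2.imread('pics/top0.png')
f=lambda a,w,h:np.clip(1.6*cv2.resize(a,(w,h),interpolation=cv2.INTER_CUBIC).astype(float),0,255).astype(np.uint8)
cv2.imwrite('pics/crop0.png',np.hstack([f(s[90:205,265:345],400,575),f(t[205:320,175:255],400,575)]))
cv2.imwrite('pics/crop1.png',f(t[165:285,320:470],750,600))
E
```

```text
(no output)
```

View pics/crop0.png

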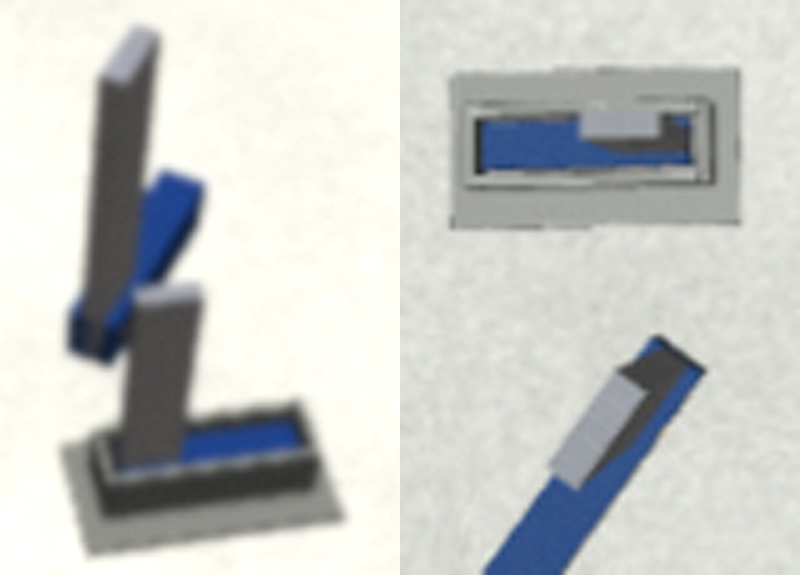

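View pics/crop1.png

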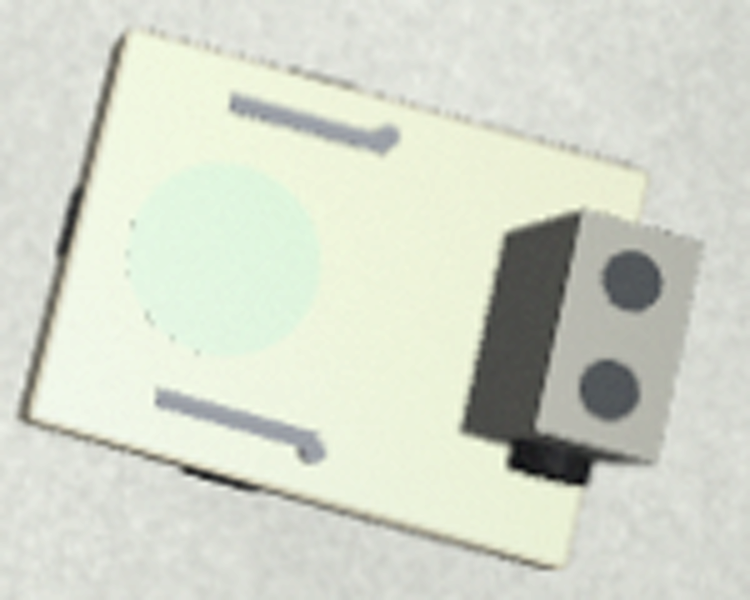

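Confirmed: the square in the holder is the smaller blue one, with its blade about half the apparent size of the rear one. Its blade top is at about top px (224,230), toward image right, so square +x points image-left (world +y). The stand's block is at image right, the knob is at image bottom, and stand x points left and slightly up.

Now I'll measure from the top camera and cross-check with the scene camera.

```bash
cat >> h.py <<'E'
def und(n,px):
    i=camera_info(n); p=cv2.undistortPoints(np.float64(px).reshape(-1,1,2),i['intrinsics'],np.float64(i['dist'])).reshape(-1,2)
    d=np.c_[p[:,0],-p[:,1],-np.ones(len(p))]@i['T'][:3,:3].T
    return i['T'][:3,3],d
def plane(n,px,z):
    o,d=und(n,px); return o+d*((z-o[2])/d[:,2])[:,None]
def proj(n,P):
    i=camera_info(n);T=np.linalg.inv(i['T']);q=np.atleast_2d(P)@T[:3,:3].T+T[:3,3]
    q=q*[1,-1,-1]; return cv2.projectPoints(q,np.zeros(3),np.zeros(3),i['intrinsics'],np.float64(i['dist']))[0].reshape(-1,2)
def big(m,box):
    x0,y0,x1,y1=box; mm=np.zeros_like(m); mm[y0:y1,x0:x1]=m[y0:y1,x0:x1]
    cs,_=cv2.findContours(mm,cv2.RETR_EXTERNAL,cv2.CHAIN_APPROX_NONE); return max(cs,key=cv2.contourArea).reshape(-1,2)
def rect(n,px,z):
    P=plane(n,px,z)[:,:2]; (c,s,a)=cv2.minAreaRect(np.float32(P*1000)); 
    return np.round(c,1),np.round(s,1),round(a,1)
E
python3 - <<'E'
from h import *
im=cv2.imread('pics/top0.png'); hsv=cv2.cvtColor(im,cv2.COLOR_BGR2HSV)
for p in [(224,230),(200,233),(190,224),(350,195),(400,220),(440,232),(445,245),(300,250),(213,222),(424,230),(440,270),(217,292)]: print(p,im[p[1],p[0]],hsv[p[1],p[0]])
E
```

```text
(224, 230) [105 101  98] [107  17 105]
(200, 233) [87 52 33] [109 158  87]
(190, 224) [100 104 102] [ 45  10 104]
(350, 195) [140 155 150] [ 40  25 155]
(400, 220) [136 153 148] [ 39  28 153]
(440, 232) [110 116 115] [ 35  13 116]
(445, 245) [55 54 50] [96 23 55]
(300, 250) [138 143 141] [ 42   9 143]
(213, 222) [100 103 101] [ 50   7 103]
(424, 230) [46 48 48] [30 11 48]
(440, 270) [135 139 138] [ 38   7 139]
(217, 292) [88 85 83] [108  14  88]
```

```bash
python3 - <<'E'
from h import *
im=cv2.imread('pics/top0.png'); hsv=cv2.cvtColor(im,cv2.COLOR_BGR2HSV)
H,S,V=[hsv[...,k].astype(int) for k in range(3)]; b,g,r=[im[...,k].astype(int) for k in range(3)]
u=lambda m:(m*255).astype(np.uint8)
cre=u((S>17)&(V>115)&(H>25)&(H<90)); blk=u((V>85)&(V<128)&(S<18)); bl=u((b-r>=4)&(S<40)&(V>75)&(V<125))
blue=u((S>100)&(H>95)&(H<125)); foot=u((V>85)&(V<120)&(S<20))
c=big(cre,(320,165,470,285));print('base',rect('top',c,.04), cv2.minAreaRect(c))
c=big(blk,(412,200,465,265));print('block',rect('top',c,.12),cv2.minAreaRect(c))
c=big(bl,(205,222,240,240));print('blade',rect('top',c,.145),cv2.minAreaRect(c),cv2.contourArea(c))
c=big(blue,(180,215,245,250));print('stock',rect('top',c,.029),cv2.minAreaRect(c))
c=big(foot,(175,210,250,260));print('foot',rect('top',c,.005),cv2.minAreaRect(c))
vis=cv2.cvtColor(cre,cv2.COLOR_GRAY2BGR); vis[...,1]=blk; vis[...,2]=bl
cv2.imwrite('pics/masks.png',cv2.resize(vis[190:285,170:480],None,fx=2.5,fy=2.5))
E
```

```text
base (array([ 516.6, -163.4]), array([237.1, 178.2]), 74.1) ((389.16741943359375, 224.08065795898438), (112.65416717529297, 81.57371520996094), 15.422160148620605)
block (array([ 485.8, -243.6]), array([ 50.6, 106.3]), 74.2) ((442.9178466796875, 235.67779541015625), (25.70398712158203, 53.957130432128906), 12.264774322509766)
blade (array([497.1, 189.3]), array([ 9.3, 28.2]), 0.0) ((218.5, 229.5), (5.0, 15.0), 90.0) 63.5
stock (array([496. , 219.6]), array([19.5, 89.7]), 0.1) ((211.5, 233.5), (9.0, 41.0), 90.0)
foot (array([496.4, 218.4]), array([ 71.2, 128.6]), 1.7) ((213.5, 234.0), (32.0, 57.0), 90.0)
```

View pics/masks.png

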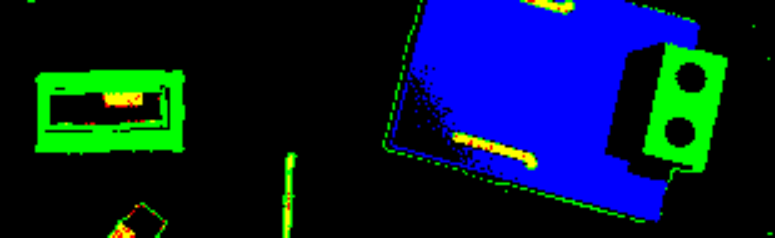

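```bash
python3 - <<'E'
from h import *
im=cv2.imread('pics/top0.png'); hsv=cv2.cvtColor(im,cv2.COLOR_BGR2HSV)
H,S,V=[hsv[...,k].astype(int) for k in range(3)]
u=lambda m:(m*255).astype(np.uint8)
cre=u((S>15)&(V>115)&(H>25)&(H<90)); blue=u((S>100)&(H>95)&(H<125)); foot=u((V>85)&(V<120)&(S<20))
def edges(c,z,name):
    P=plane('top',c,z)[:,:2]*1000
    (ce,s,a)=cv2.minAreaRect(np.float32(P)); a=np.radians(a); R=np.array([[np.cos(a),np.sin(a)],[-np.sin(a),np.cos(a)]])
    Q=(P-ce)@R.T
    for ax in(0,1):
        for sg in(1,-1):
            h=s[ax]/2; m=(sg*Q[:,ax]>h-4)&(abs(Q[:,1-ax])<s[1-ax]/2-6)
            if m.sum()<10: continue
            vx,vy,x0,y0=cv2.fitLine(np.float32(P[m]),cv2.DIST_HUBER,0,.01,.01).ravel()
            print(name,ax,sg,m.sum(),round(np.degrees(np.arctan2(vy,vx))%180,2))
edges(big(cre,(320,165,470,285)),.04,'base')
edges(big(foot,(175,210,250,260)),.005,'foot')
edges(big(blue,(180,215,245,250)),.029,'stock')
# scene cross-checks: project predicted points into scene & top
y=np.radians(74.1);X=np.array([np.cos(y),np.sin(y),0]);Y=np.array([-np.sin(y),np.cos(y),0]);O=np.array([.5166,-.1634,0]);Z=np.array([0,0,1.])
pts=[O+X*a+Y*b+Z*c for a,b,c in [(-.06,-.045,.12),(-.06,.045,.12),(-.06,.045,.04),(-.06,-.045,.04),(.12,.09,.04),(.12,-.09,.04),(-.12,-.09,.04)]]
sq=[np.array([.4971+dx,.1893+dy,.145]) for dx in(-.005,.005) for dy in(-.015,.015)]
for n in('scene','top'):
    v=cv2.imread(f'pics/{n}0.png')
    v=np.clip(v*1.5,0,255).astype(np.uint8); 
    b=(75,90,340,255) if n=='scene' else (180,160,470,290)
    k=2.7; v=cv2.resize(v[b[1]:b[3],b[0]:b[2]],None,fx=k,fy=k,interpolation=cv2.INTER_CUBIC)
    for p in proj(n,np.array(pts+sq)): cv2.circle(v,tuple(int(t) for t in ((p+.5-b[:2])*k)),3,(0,0,255),1)
    cv2.imwrite(f'pics/chk_{n}.png',v)
# tall decoy top centre triangulated
o1,d1=und('top',[(214.4,291)]);o2,d2=und('scene',[(291,98)])
t=np.linalg.lstsq(np.c_[d1[0],-d2[0]],o2-o1,rcond=None)[0];print('decoy top',o1+t[0]*d1[0],o2+t[1]*d2[0])
o1,d1=und('top',[(218.5,229.5)]);o2,d2=und('scene',[(265+168/5-.5,90+295/5-.5)])
t=np.linalg.lstsq(np.c_[d1[0],-d2[0]],o2-o1,rcond=None)[0];print('blade top',o1+t[0]*d1[0],o2+t[1]*d2[0])
E
```

```text
base 0 1 73 163.91
base 0 -1 22 164.07
base 1 1 103 73.95
base 1 -1 100 74.11
foot 0 1 52 91.29
foot 0 -1 52 91.7
foot 1 1 27 1.68
foot 1 -1 27 0.45
stock 0 1 17 92.05
stock 0 -1 36 92.29
decoy top [0.38947012 0.18795118 0.19647341] [0.39018251 0.1922644  0.19700268]
blade top [0.49707329 0.18932185 0.14482733] [0.49721386 0.19018435 0.1449487 ]
```

View pics/chk_scene.png

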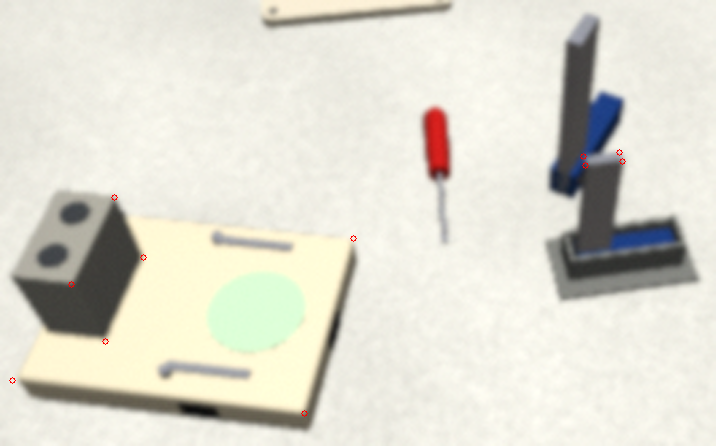

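View pics/chk_top.png

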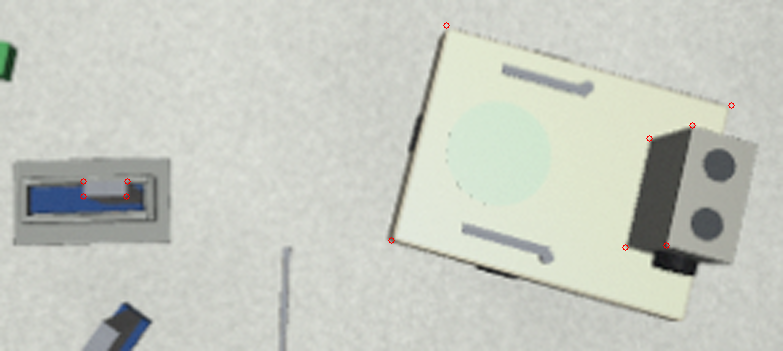

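The projections agree with both views: the blade top triangulates to z = 0.145 m as expected, and stand corners land within about 1 px. The taller decoy's top (z ≈ 0.197) is close to where the gripper body would sit, so I'll check that clearance.

```bash
python3 - <<'E'
from h import *
im=cv2.imread('pics/top0.png').astype(int); hsv=cv2.cvtColor(im.astype(np.uint8),cv2.COLOR_BGR2HSV)
m=((hsv[...,2]>65)&(hsv[...,2]<125)&(hsv[...,1]<40)&(im[...,0]-im[...,2]>=3)).astype(np.uint8)*255
c=big(m,(200,272,232,310)); bx=cv2.boxPoints(cv2.minAreaRect(c));print(bx.round(1).tolist());print(plane('top',bx,.197).round(4).tolist(), rect('top',c,.197))
for g in(.122,.126,.112):
  for th in (0.0262,):
    for z in(.005+g-.019, .005+g-.019+.12): 
        print(g,z,inverse_kinematics([.497,.1895,z],[0,np.cos(th/2),np.sin(th/2),0]))
E
```

```text
[[203.6999969482422, 298.1000061035156], [217.39999389648438, 278.5], [223.89999389648438, 283.0], [210.1999969482422, 302.6000061035156]]
[[0.3776, 0.2058, 0.197], [0.4104, 0.183, 0.197], [0.4029, 0.1719, 0.197], [0.3702, 0.1948, 0.197]] (array([390.2, 188.9]), array([13.3, 40. ]), 55.1)
0.122 0.108 [ 3.41897342e-01  4.55308893e-01  1.91071893e+00 -4.44089210e-16
  7.75564831e-01  3.15697342e-01]
0.122 0.22799999999999998 [ 3.41897342e-01  2.80328291e-01  1.83072929e+00 -4.44089210e-16
  1.03053507e+00  3.15697342e-01]
0.126 0.112 [ 3.41897342e-01  4.48735732e-01  1.90895352e+00 -4.44089210e-16
  7.83903399e-01  3.15697342e-01]
0.126 0.23199999999999998 [ 3.41897342e-01  2.75356968e-01  1.82713451e+00 -4.44089210e-16
  1.03910118e+00  3.15697342e-01]
0.112 0.098 [ 3.41897342e-01  4.71938058e-01  1.91485101e+00 -4.44089210e-16
  7.54803589e-01  3.15697342e-01]
0.112 0.218 [ 3.41897342e-01  2.93013841e-01  1.83946342e+00 -4.44089210e-16
  1.00911539e+00  3.15697342e-01]
```

The decoy's top reaches x ≈ 0.411 at z = 0.197. The gripper body could extend to x ≈ 0.408, and its bottom would be at 0.188 if I gripped at 122 mm. So I'll grip higher, at square z = 135 mm, which puts the body bottom at 0.201.

```bash
cat >> h.py <<'E'
def Q(th): return [0,float(np.cos(th/2)),float(np.sin(th/2)),0]
def st(tag=''): print(tag,'t%.2f'%get_time(),'tcp',np.round(get_tcp_pos(),4),'F',np.round(get_ft_force(),2),'M',np.round(get_ft_torque(),3),'w%.3f'%get_grip_width())
E
python3 - <<'E'
from h import *
q=Q(np.radians(1.5)); move_pose([.497,.1895,.235],q); st('above')
r=movel([.497,.1895,.122],v=.08,until_force=6); print(r); st('down')
snap('top','grasp_top');snap('scene','grasp_scene')
if not r:
    command_gripper(0.0); st('closed')
E
python3 - <<'E'
import cv2,numpy as np
a=cv2.imread('pics/grasp_scene.png')[40:220,220:380];b=cv2.imread('pics/grasp_top.png')[180:330,140:280]
cv2.imwrite('pics/g1.png',np.clip(1.5*np.hstack([cv2.resize(a,(400,450)),cv2.resize(b,(400,450))]).astype(float),0,255))
E
```

```text
above t3.07 tcp [0.4973 0.1889 0.235 ] F [-0.22 -0.57  0.94] M [-0.045 -0.117  0.019] w1.002
False
down t4.62 tcp [0.4973 0.1896 0.1225] F [-0.67 -0.67  1.42] M [-0.044 -0.127  0.027] w0.998
closed t5.90 tcp [0.497  0.1895 0.1219] F [-0.56 -0.22 -0.67] M [-0.06  -0.163 -0.067] w0.114[ WARN:0@0.055] global loadsave.cpp:1063 imwrite_ Unsupported depth image for selected encoder is fallbacked to CV_8U.
```

View pics/g1.png

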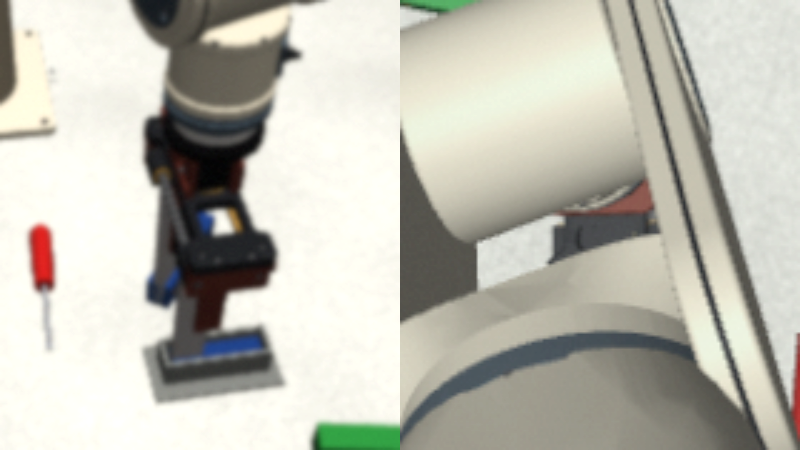

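The gripper closed to 0.114 × 88 = 10.0 mm, which matches the blade, and it didn't touch the decoy. The scene crop shows the fingers at the blade top, with the decoy still standing beside the gripper. Next I'll lift straight up and check.

```bash
python3 - <<'E'
from h import *
p=np.array(get_tcp_pos()); movel([p[0],p[1],.235],v=.08); wait(.2); st('lift')
X=np.array([np.cos(np.radians(74.)),np.sin(np.radians(74.))]); C=np.array([.4995,-.2209])
t=C+X*(.03+.015); print(t)
move_pose([*t,.235],Q(np.radians(-16))); wait(.2); st('over'); print(get_joint_pos())
movel([*t,.04+.025+.116],v=.08); wait(.2); st('low')
snap('scene','low_scene'); snap('top','low_top')
a=cv2.imread('pics/low_scene.png')[80:260,70:270];b=cv2.imread('pics/low_top.png')[150:290,310:480]
cv2.imwrite('pics/low.png',np.clip(1.5*np.hstack([cv2.resize(a,(400,400),interpolation=2),cv2.resize(b,(400,400))]).astype(float),0,255).astype(np.uint8))
E
```

```text
lift t7.67 tcp [0.4969 0.1894 0.2347] F [-0.21 -0.07 -2.44] M [-0.063 -0.081 -0.002] w0.114
[ 0.51190368 -0.17764322]
over t9.24 tcp [ 0.5122 -0.1766  0.235 ] F [ 0.07 -0.18 -1.4 ] M [-0.1   -0.072 -0.013] w0.112
[-3.54147546e-01  2.86504861e-01  1.80352395e+00  1.31766769e-04
  1.05158679e+00 -7.66382942e-02]
low t10.27 tcp [ 0.5123 -0.1778  0.1816] F [ 0.52  0.34 -2.35] M [-0.076 -0.046  0.014] w0.116
```

View pics/low.png

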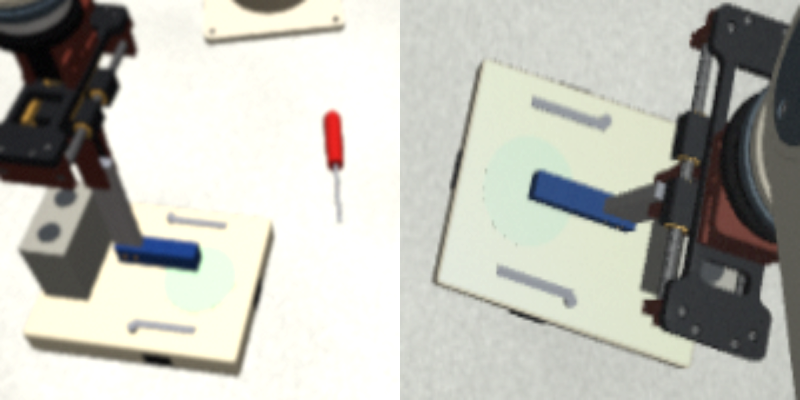

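View pics/low_scene.png

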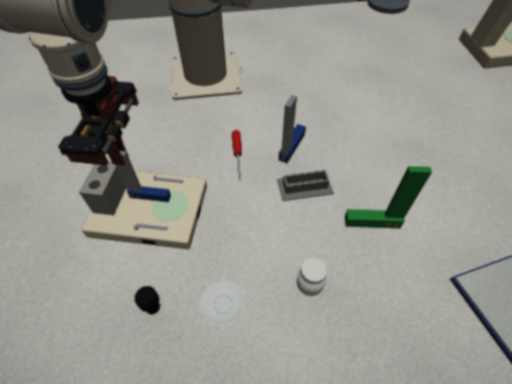

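The square is held upright over the base: stock at scene (150,195) / top (370,235), parallel to the base edges and at mid-block. The decoy at scene (293,130) hasn't moved and the holder is empty. Now I'll make the guarded descent, then slide to the block.

```bash
python3 - <<'E'
from h import *
X=np.array([np.cos(np.radians(74.)),np.sin(np.radians(74.)),0])
st('pre')
p=np.array(get_tcp_pos()); p[:2]=[.5119,-.1776]
r=movel([*p[:2],.150],v=.02,until_force=3); print(r); st('touch'); print('underside est',get_tcp_pos()[2]-.116)
# raise slightly & slide to block
q=np.array(get_tcp_pos()); movel([*p[:2],q[2]+.002],v=.02); wait(.1); st('raised')
a=np.array([*p[:2],q[2]+.002])
r=movel(a-X*.042,v=.02,until_force=2.5); print(r); st('block'); d=get_tcp_pos()-a; print('moved',d@X, 'F.X',np.array(get_ft_force())@X)
E
```

```text
pre t10.37 tcp [ 0.5121 -0.1777  0.1814] F [-0.21 -0.   -1.3 ] M [-0.073  0.01  -0.002] w0.112
True
touch t11.47 tcp [ 0.512  -0.1776  0.1569] F [ 0.45 -0.1   3.8 ] M [-0.07  -0.163  0.062] w0.112
underside est 0.040882024322349816
raised t11.87 tcp [ 0.5117 -0.1775  0.1586] F [-0.53  1.03 -2.33] M [-0.076 -0.033 -0.018] w0.113
True
block t13.28 tcp [ 0.5032 -0.2069  0.1585] F [ 0.19  0.78 -2.34] M [ 0.153 -0.255 -0.086] w0.111
moved -0.030573225457714046 F.X 0.8050510192230441
```

```bash
cat >> h.py <<'E'
X=np.array([np.cos(np.radians(74.)),np.sin(np.radians(74.)),0]); Yv=np.array([-X[1],X[0],0])
def fav(n=8):
    L=[];M=[]
    for _ in range(n): L.append(get_ft_force());M.append(get_ft_torque());wait(.02)
    f=np.mean(L,0);m=np.mean(M,0); return np.array([f@X,f@Yv,f[2]]),np.array([m@X,m@Yv,m[2]])
def rep(tag,tgt):
    f,m=fav(); p=np.array(get_tcp_pos()); print(tag,'t%.1f'%get_time(),'Fxyz_st',f.round(2),'M',m.round(3),'tcp',p.round(4),'lag',(((p-tgt)@X)*1e3).round(2),((p-tgt)[2]*1e3).round(2)); return f
E
python3 - <<'E'
from h import *
T=np.array(get_tcp_pos()); rep('now',T)
for k in range(8):
    T=T-[0,0,.0004]; movel(T,v=.02); f=rep('dn',T)
    if f[2]>5: break
np.save('T.npy',T)
E
```

```text
now t13.4 Fxyz_st [ 0.82 -0.4  -1.86] M [-0.168 -0.148 -0.   ] tcp [ 0.5026 -0.2067  0.1579] lag 0.05 -0.62
dn t13.8 Fxyz_st [ 0.79 -0.23 -2.19] M [-0.021 -0.072  0.009] tcp [ 0.503  -0.2068  0.1579] lag 0.04 -0.2
dn t14.2 Fxyz_st [ 0.87  0.24 -2.71] M [-0.06  -0.134 -0.   ] tcp [ 0.5032 -0.2069  0.1576] lag 0.05 -0.05
dn t14.6 Fxyz_st [ 1.33  0.18 -2.36] M [-0.107 -0.189  0.011] tcp [ 0.5032 -0.2069  0.1573] lag 0.03 0.01
dn t14.9 Fxyz_st [ 1.35 -0.39 -1.39] M [-0.109 -0.243  0.011] tcp [ 0.5033 -0.2069  0.157 ] lag 0.02 0.06
dn t15.3 Fxyz_st [1.84 0.75 4.49] M [ 0.183 -0.34  -0.005] tcp [ 0.5034 -0.207   0.1569] lag 0.0 0.39
dn t15.7 Fxyz_st [2.27 1.46 8.74] M [ 0.414 -0.374  0.013] tcp [ 0.5035 -0.207   0.1569] lag 0.01 0.77
```

```bash
python3 - <<'E'
from h import *
T=np.load('T.npy')
for k in range(5):
    T=T-X*.0003; movel(T,v=.02); f=rep('push',T)
    if f[0]>4: break
np.save('T.npy',T)
snap('scene','p1_scene'); snap('top','p1_top')
a=cv2.imread('pics/p1_scene.png')[125:245,70:210];b=cv2.imread('pics/p1_top.png')[165:285,320:470]
cv2.imwrite('pics/p1.png',np.clip(1.7*np.hstack([cv2.resize(a,(400,345),interpolation=2),cv2.resize(b,(400,345),interpolation=2)]).astype(float),0,255).astype(np.uint8))
E
```

```text
push t16.1 Fxyz_st [3.9  1.81 8.85] M [ 0.444 -0.618 -0.005] tcp [ 0.5035 -0.207   0.1569] lag 0.28 0.77
push t16.5 Fxyz_st [5.17 1.72 9.03] M [ 0.418 -0.868 -0.01 ] tcp [ 0.5035 -0.2071  0.1569] lag 0.55 0.76
```

View pics/p1.png

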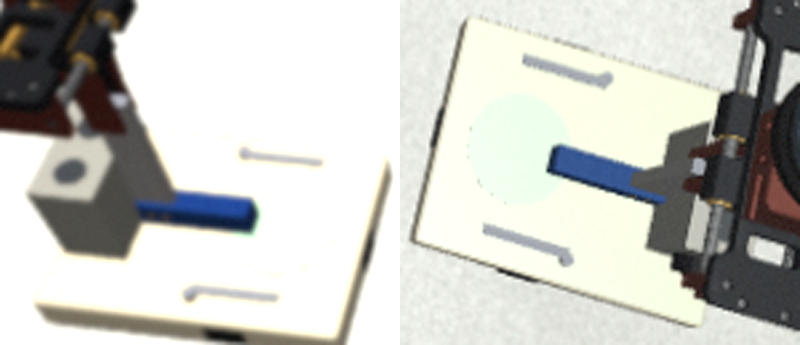

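The square looks seated in both views: stock on the base, blade against the block, mid-face. Tilt under 1° isn't visible at this resolution, so I'll test for flushness by force, with small toe-down pitch steps while watching for stiff resistance.

```bash
python3 - <<'E'
from h import *
from scipy.spatial.transform import Rotation as R
T=np.load('T.npy'); q0=np.array(Q(np.radians(-16))); r0=R.from_quat(q0[[1,2,3,0]])
for a in (0,.3,.6,.9):
    r=R.from_rotvec(np.radians(a)*Yv)*r0; q=r.as_quat()[[3,0,1,2]]
    movel(T,frame=list(q),v=.02); f=rep('pitch %.1f'%a,T)
    e=get_ee_rot(); e=R.from_quat(np.array(e)[[1,2,3,0]])*r0.inv(); print('   actual rot Y,X,Z deg',np.degrees([e.as_rotvec()@Yv,e.as_rotvec()@X,e.as_rotvec()[2]]).round(2))
    if f[2]>20 or f[0]>10: break
E
```

```text
pitch 0.0 t17.0 Fxyz_st [5.06 1.95 9.29] M [ 0.599 -0.854  0.008] tcp [ 0.5033 -0.207   0.1569] lag 0.5 0.76
   actual rot Y,X,Z deg [-0.04 -0.02 -0.01]
pitch 0.3 t17.4 Fxyz_st [ 4.63  2.17 10.11] M [ 0.589 -0.991  0.009] tcp [ 0.5033 -0.207   0.1568] lag 0.49 0.75
   actual rot Y,X,Z deg [ 0.25 -0.02 -0.02]
pitch 0.6 t17.7 Fxyz_st [3.71 2.24 9.62] M [ 0.566 -0.866 -0.013] tcp [ 0.5032 -0.2072  0.1568] lag 0.37 0.72
   actual rot Y,X,Z deg [ 0.56 -0.02 -0.01]
pitch 0.9 t18.1 Fxyz_st [3.33 2.4  9.02] M [ 0.573 -0.789  0.002] tcp [ 0.5032 -0.2072  0.1568] lag 0.28 0.73
   actual rot Y,X,Z deg [ 0.87 -0.02 -0.01]
```

The tool's first 0.3° of toe-down pitch raised a moment at once, which then saturated as the blade slipped at the pads. That puts the deck's centre of pressure at about 40 mm along the 90 mm stock. It's inside the footprint, so the underside is flat rather than on heel or toe. I'll add a little push toward the block, check that it holds, and take a last look.

```bash
python3 - <<'E'
from h import *
T=np.load('T.npy')-X*.0003; movel(T,v=.02)
for _ in range(3): rep('hold',T); wait(.3)
st('end')
s=snap('scene','f_scene'); snap('top','f_top')
a=cv2.imread('pics/f_scene.png')[125:245,70:210];b=cv2.imread('pics/f_top.png')[165:285,320:470]
cv2.imwrite('pics/f.png',np.clip(1.5*np.hstack([cv2.resize(a,(400,345),interpolation=2),cv2.resize(b,(400,345),interpolation=2)]).astype(float),0,255).astype(np.uint8))
# predicted seated stock-end top corners vs blue mask extreme
T=np.array(get_tcp_pos()); C=T-X*.015; C[2]=.04
print('C',C, 'offset from est. corner mm',((C-np.array([.4995,-.2209,.04]))@np.c_[X,Yv]*1e3).round(1))
print('pred toe-top px',[proj(n,[C+X*.09+Yv*y+[0,0,.024] for y in(-.01,.01)]).round(1).tolist() for n in('scene','top')])
for n,bx in(('scene',(110,170,190,215)),('top',(360,200,440,260))):
    h=cv2.cvtColor(cv2.imread(f'pics/f_{n}.png'),cv2.COLOR_BGR2HSV); m=((h[...,1]>100)&(h[...,0]>95)&(h[...,0]<125)).astype(np.uint8)*255
    c=big(m,bx); print(n,cv2.boxPoints(cv2.minAreaRect(c)).round(1).tolist())
E
```

```text
hold t18.5 Fxyz_st [4.33 2.32 9.5 ] M [ 0.581 -1.037  0.   ] tcp [ 0.5032 -0.2073  0.1568] lag 0.51 0.74
hold t18.9 Fxyz_st [4.24 2.17 9.59] M [ 0.57  -1.018 -0.021] tcp [ 0.5032 -0.2073  0.1568] lag 0.49 0.71
hold t19.4 Fxyz_st [4.52 2.45 9.13] M [ 0.569 -1.019 -0.009] tcp [ 0.5032 -0.2073  0.1568] lag 0.49 0.69
end t19.67 tcp [ 0.5032 -0.2073  0.1568] F [-0.57  5.4  10.32] M [ 1.141  0.245 -0.011] w0.110
C [ 0.49907171 -0.22176073  0.04      ] offset from est. corner mm [-0.9  0.2]
pred toe-top px [[[154.7, 201.2], [157.3, 194.0]], [[380.0, 214.3], [377.8, 223.4]]]
scene [[116.5, 200.10000610351562], [117.69999694824219, 189.89999389648438], [158.6999969482422, 194.39999389648438], [157.60000610351562, 204.60000610351562]]
top [[374.79998779296875, 223.89999389648438], [377.6000061035156, 214.5], [421.0, 227.3000030517578], [418.20001220703125, 236.8000030517578]]
```

View pics/f.png

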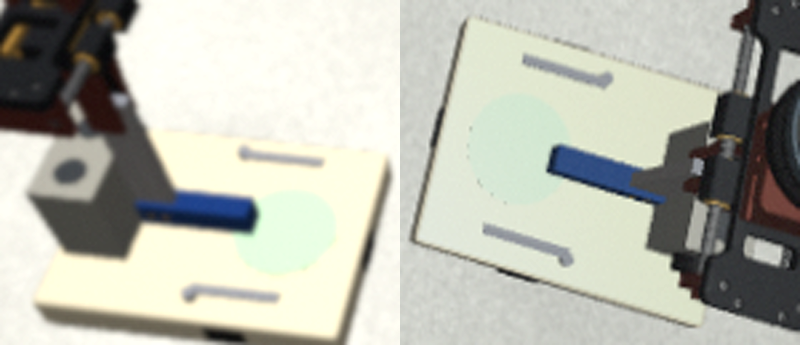

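View pics/f_scene.png

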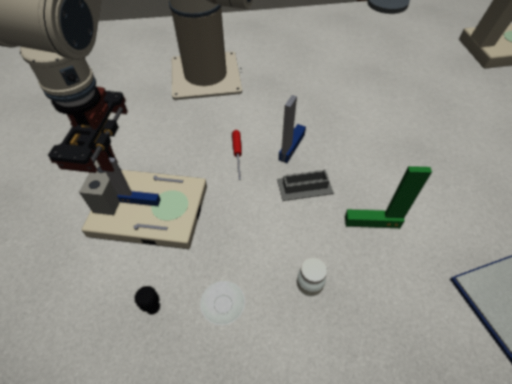

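The final pictures show the stock flat at scene (138,198) / top (398,226) and the blade on the block at mid-face. The jar, eyepiece, dish, screwdriver and both decoys are where they started. Forces are steady, so I'm handing it in.

```bash
python3 -c "
from h import *
job_done(); print(get_time())"
```

```text
the job is handed in; nothing more can be done
the job is handed in; nothing more can be done
```

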